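# Clamp the track and bring the pen drill over the drilling disc

## Robot

A 6-joint arm with a two-finger parallel gripper is mounted at the origin on the work surface. World frame = base frame: x ahead of the robot, y to its left, z up, the work surface at z = 0. Lengths are in m, angles in rad, forces in N, time in s.
With the tool pointing down it reaches from about 0.35 to 0.875 m from the base axis. Payload 4.2 kg.
Tool frame: the origin (TCP) lies between the finger pads; the fingertips stand 19 mm ahead of it and the grasp point (between the pads) is the TCP; z points along the fingers, y is the line along which they close (so a half turn about z gives the same grasp; the last joint's range is limited). The gripper opens to 87 mm and grips with 3 to 60 N. Pads are 19 mm wide; open, the fingers measure 117 mm over their backs; the gripper's body (75 mm by 190 mm) begins 51 mm behind the grasp point.
Start: joints at [-0.89, 0.385, 0.008, 0, -1.194, -0.259], TCP at [0.256, -0.57, 0.242] pointing down, gripper open.
Joint ranges: [-3.14, 3.14], [-1.21, 2.06], [-1.07, 1.41], [-3.16, 2.05], [-2.99, -0.16], [-3.1, 3.1]. Speed limits (rad/s): [2.79, 2.79, 3.14, 3.14, 3.14, 3.14].

## Interface

Orientations are given as a 3x3 rotation matrix whose columns are the frame's x, y, z axes.
In Python, from plant import status, snapshot, order gives the robot as it stands.
- The arm moves only by the tool step_arm, never from a script. Its argument "steps" is a list that holds one entry, the list of rows, each a list of 7 numbers: the shift along the tool's x, y, z in m, then the turn, a rotation vector about the tool's x, y, z in degrees, then the opening, from 0 (shut) to 1 (fully open). A call has exactly 8 rows; each row shifts and turns the commanded pose from where the row before left it, along the tool's axes as they then stand; what a row does not reach is not made up. A row lasts 1/10 s, in which the tool goes at most 50 mm and 8.59 degrees, less where a joint would pass 70% of its speed; a pose out of reach is approached as far as the arm can. A call with a gripper value outside its range is refused whole. The fingers move at their own pace and stop on an object; the grip force is fixed at half the most. Time passes only in rows, so rows that do not move let the fingers close, or fill a call up. It gives the time, the measured TCP pose, the force, the opening and the grip force at its end, in the units of the state.
- status.sense(): the state, without advancing time (a new reading comes with each control period).
- snapshot(name): name is "scene" or "side" or "wrist"; returns a dict with "pixels" (480x640x3 uint8, red, green, blue), "fx", "fy", "cx", "cy" (pixels), "world_from_camera" (4x4, takes a point from camera to world coordinates); the wrist camera has in their place "T_tool_cam" (4x4, takes a point from camera to tool coordinates, whose origin is the TCP and whose axes are the flange's). Camera axes: x right, y down, z forward; pixel columns grow to the right and rows downward; lengths in m; the calibration is good to about 2 mm. The wrist camera is an equidistant fisheye: a pixel r from the principal point sees the ray r / f radians off the axis. A picture is of the moment at which its call begins: read the wrist's pose just before it. There is no depth.
- order.close_job(): hands the job in; it is judged then, once.
The state is a dict: "time_s": time; "qpos": joint angles; "dq": joint speeds; "joint_efforts": joint torques, N m; "position": TCP position; "tool_rot": TCP orientation; "ft_force": force on the tool from outside, world axes, zero at the start; "wrist_torque": the same for the moment, N m; "grip_width": opening from 0.0 (shut) to 1.0 (fully open); "gripper_force": force on a finger pad.
Only numpy, scipy, OpenCV 4.12 (cv2) and the standard library are available. Lean on these libraries where they do the work, as an engineer would, in place of code of your own. Each camera call takes 0.05 s, during which the arm holds its last target. There are 200 camera calls.

## Task

Get the model track ready for drilling: press both hinged blue straps of the jig down until they click shut over the track. Then draw the red pen drill out of its sloping stand, turn it upright with the bit pointing straight down, and finish while holding it still and raised, the bit about 5 cm above the round orange disc in the middle of the jig. Do not let go of the drill, and do not disturb the spray can, the tape roll or the paint pot.

Things in the scene. Friction and masses are not known exactly. Their poses are not given: they have to be found in the camera images.
- jig: Jig fixed to the bench: plywood board 150 (x) x 260 (y) x 15 mm, model track along its y axis (rail tops z = 26 mm). Origin: centre of the underside; z up. Straps cross the track at y = +80 and -80 mm, hinged on the +x side; each has a dark steel catch on the -x side (x -71 to -50 mm, top z = 41 mm). It stands left or right of the robot's centre line, the drill stand on the other side.
- disc_top (a point): Centre of the top of the orange drilling disc (diameter 50 mm, its top 30 mm above the bench), at the jig's centre.
- strap_a (a joint): Angle (rad) of the strap on the jig's +y side: 0 = shut, level over the track; grows as it swings up, 1.2 = fully open. Starts at 0.75 to 1.0 and stays by friction. Lower down a weak spring lifts it back to about 0.3 unless the spring catch at its free end snaps over it in the last 0.1 rad (about 3 N pressed down on the pad). Caught, it reads 0 to 0.02 and stays.
- strap_b (a joint): The same for the strap on the jig's -y side.
- strap_a_pad (a point): Centre of the top face of the pad (26 x 26 mm, 6 mm thick) near the free end of strap a, 79 mm from the hinge axis. The strap is a blue bar 18 mm wide, 5 mm thick; its free end is 92 mm from the hinge. Shut, the pad's top is 33 mm above the bench. The point turns with the strap: x runs from pad to hinge, z out of its top.
- strap_b_pad (a point): The same for strap b.
- strap_a_hinge (a point): Point on the hinge axis of strap a, 30 mm above the bench; the hinge axis is the jig's y axis. Shut, the strap points from here along the jig's -x.
- strap_b_hinge (a point): The same for strap b.
- stand: Green stand fixed to the bench, base 110 (x) x 85 (y) x 12 mm, carrying a grey tube that slopes 35 degrees from vertical, its mouth up and towards the stand's -x (roughly towards the robot). Origin: centre of the underside; z up.
- stand_mouth (a point): Centre of the mouth of the stand's tube; z points out of it along the tube's axis (the way to draw the drill). Tube inside diameter 31 mm, outside 39 mm; 40 mm inside, a ledge with a 23 mm hole carries the drill's shoulder. The drill must be drawn 82 mm along the axis for its tip to be clear.
- drill: Red pen drill, loose, about 0.14 kg: round handle 28 mm thick, 120 mm long; steel nose 16 mm thick, 16 mm long; bit 4 mm thick, 26 mm long. Origin: on its axis in the black rubber band, a good place to grip, 28 mm from the handle's end and 52 mm out of the tube; z points along the axis from bit to handle end (up when upright, bit down). In the stand it leans 35 to 40 degrees from vertical.
- drill_tip (a point): Point of the drill's bit, 134 mm from the drill's origin along its -z.
- spray_can: Bystander: spray can, diameter 52 mm, height 155 mm; origin at the centre of its underside.
- tape_roll: Bystander: yellow roll of tape lying flat, diameter 90 mm, height 25 mm; origin at the centre of its underside.
- paint_pot: Bystander: small red paint pot with yellow cap, diameter 40 mm, height 45 mm; origin at the centre of its underside.
Not all that is in view belongs to the job. What is meant by the drill is not purple, and is the larger of those in its own colour.

How it is judged:
On the way, in this order (a step that is already met when the one before it is completed fails the run):
1. both straps are pressed down and caught (value of joint each of strap_a, strap_b below 0.06 rad), for 0.2 s.
2. the drill is held in the fingers and drawn clear of the stand's tube (z of drill_tip in the frame of stand_mouth above 0.002 m and contact force between the fingers and drill above 0.5 N and contact force between drill and stand below 0.1 N), for 0.1 s.
At the end, for the whole second after the job is handed in: Both straps caught shut (under 0.06 rad); the drill held in the fingers, still, touching neither the jig nor the stand, upright within 0.22 rad with the bit down, the bit's point over the orange disc (within 25 mm of its centre) and 20 to 90 mm above it (all of step 1 and angle between drill's own z axis and vertical below 0.22 rad and horizontal distance between drill_tip and disc_top below 0.025 m and z of drill_tip in the frame of disc_top between 0.02 and 0.09 m and contact force between the fingers and drill above 1 N and contact force between drill and jig below 0.1 N and contact force between drill and stand below 0.1 N and linear speed of drill below 0.03 m/s and angular speed of drill below 0.2 rad/s); the arm keeps its last pose, push and grip.
It fails at once if a bystander (spray can, tape roll, paint pot) is moved more than 20 mm (distance of any of spray_can, tape_roll, paint_pot from where it was at the start of the episode above 0.02 m).
It also fails if it takes over 61 s, if anything falls off the work surface, if the arm or the gripper's body presses on something with over 40 N, if the wrist force passes 120 N, or if a joint passes its speed limit or range.

## Working session

There is one attempt and no reset: what is moved stays moved. The work goes in short steps, Python scripts to look and compute and a tool call to move; the robot and the scene stay as the last step left them, time stands still between calls to the robot, and variables do not carry over. Pictures are saved under pics/ and viewed, at most 11 in all, crops included, and the job is handed in when it is done.

Besides the shell and the picture viewer there is one more tool, called by a JSON object that holds its "api" and its "payload", one argument or row to a line. step_arm: Moves the arm, as the interface text tells. Its arguments: {"type":"object","properties":{"steps":{"type":"array","items":{"type":"array","items":{"type":"array","items":{"type":"number"}}}}},"required":["steps"]}

```bash
mkdir -p pics; ls; python3 - <<'E'
from plant import status, snapshot
import cv2,numpy as np
s=status.sense();print(s)
for n in("scene","side"):
    d=snapshot(n);cv2.imwrite(f"pics/{n}0.png",d["pixels"][:,:,::-1]);print(n,d["fx"],d["cx"],d["cy"],np.round(d["world_from_camera"],3).tolist())
E
```

```text
pics
{'time_s': 0.0, 'qpos': array([-8.90400084e-01,  3.85539277e-01,  6.62795893e-03, -5.19288392e-04,
       -1.19400130e+00, -2.58630923e-01]), 'dq': array([-0.0008987 ,  0.00011473,  0.00127495, -0.00011751,  0.00045015,
        0.00013157]), 'joint_efforts': array([ 8.14839295e-04, -3.90665352e+01,  1.87413418e+01,  4.21994582e+00,
        1.10093155e-02, -1.81922865e-04]), 'position': array([ 0.25566576, -0.5696957 ,  0.24046782]), 'tool_rot': array([[-9.12446065e-01, -4.09195876e-01, -9.55991754e-04],
       [-4.09196985e-01,  9.12443987e-01,  1.94877180e-03],
       [ 7.48595432e-05,  2.16933811e-03, -9.99997644e-01]]), 'ft_force': array([-0.41847111, -0.10632153, -0.22099819]), 'wrist_torque': array([-0.01887979,  0.03079539,  0.01546758]), 'gripper_force': 0.0, 'grip_width': 0.99648617016935}
scene 526.0735812285203 316.3890678656124 236.58988986718842 [[0.76, 0.381, -0.526, 1.087], [0.649, -0.459, 0.606, -0.601], [-0.01, -0.802, -0.597, 0.723], [0.0, 0.0, 0.0, 1.0]]
side 617.0771366830637 317.72052272870184 236.05547909027035 [[-0.982, -0.106, 0.158, 0.306], [-0.19, 0.573, -0.797, 1.218], [-0.006, -0.813, -0.583, 0.987], [0.0, 0.0, 0.0, 1.0]]
```

View pics/scene0.png

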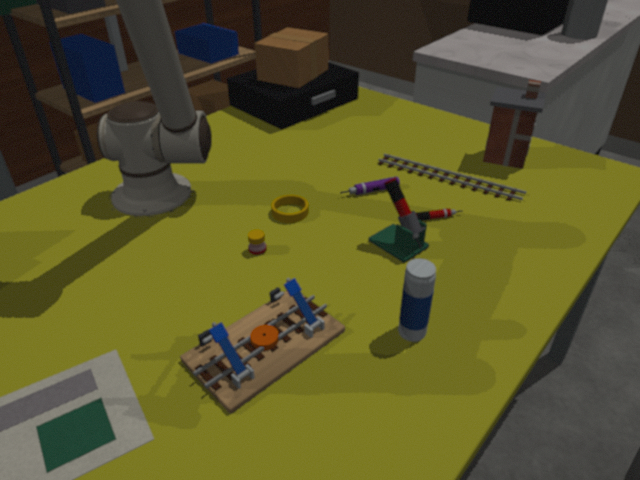

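View pics/side0.png

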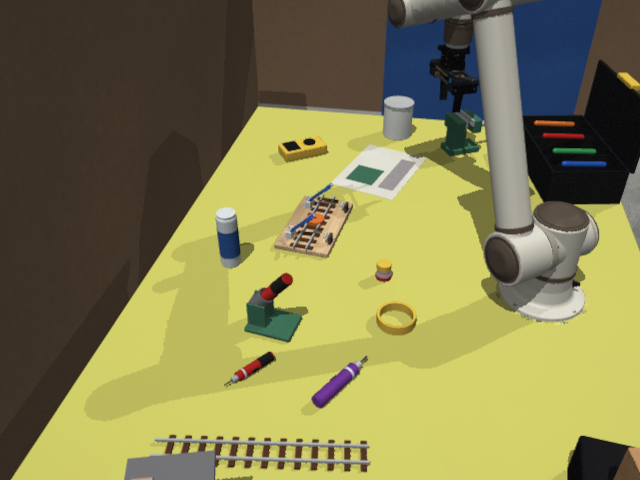

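Scene: jig about (264,345), stand about (400,240), spray can (416,300), pot (257,242), tape (290,208). Drill candidates: red in the stand (scene 405,205; side 275,287), small red lying (scene 435,213; side 250,368), purple lying (scene 370,187; side 337,383). The one in the stand fits: it is red, the larger of the two reds, and in the sloping tube. I'll confirm with a crop.

```bash
cat > h.py <<'E'
import numpy as np,cv2
from plant import status,snapshot
def ray(d,uv):
    T=np.array(d["world_from_camera"]);v=T[:3,:3]@[(uv[0]-d["cx"])/d["fx"],(uv[1]-d["cy"])/d["fy"],1]
    return T[:3,3],v/np.linalg.norm(v)
def plane(d,uv,z):
    o,v=ray(d,uv);return o+v*(z-o[2])/v[2]
def tri(d1,p1,d2,p2):
    o,a=ray(d1,p1);q,b=ray(d2,p2)
    t=np.linalg.lstsq(np.c_[a,-b],q-o,rcond=None)[0]
    A=o+a*t[0];B=q+b*t[1];return (A+B)/2,np.linalg.norm(A-B)
def proj(d,P):
    T=np.linalg.inv(np.array(d["world_from_camera"]));c=T[:3,:3]@np.array(P)+T[:3,3]
    return np.array([d["fx"]*c[0]/c[2]+d["cx"],d["fy"]*c[1]/c[2]+d["cy"]])
def mask(d,lo,hi,roi):
    h=cv2.cvtColor(d["pixels"],cv2.COLOR_RGB2HSV);m=cv2.inRange(h,lo,hi);k=np.zeros_like(m);x0,y0,x1,y1=roi;k[y0:y1,x0:x1]=255
    return m&k
def blobs(m,n=3,amin=15):
    c,_=cv2.findContours(m,cv2.RETR_EXTERNAL,cv2.CHAIN_APPROX_NONE)
    return sorted([x for x in c if cv2.contourArea(x)>=amin],key=cv2.contourArea)[::-1][:n]
E
python3 - <<'E'
from h import *
S=snapshot("scene");D=snapshot("side")
def crop(d,x,y,w,h):return cv2.resize(d["pixels"][y:y+h,x:x+w,::-1],(400,300),interpolation=cv2.INTER_CUBIC)
g=np.vstack([np.hstack([crop(S,360,160,120,90),crop(D,220,260,120,90)]),np.hstack([crop(S,172,272,180,135),crop(D,265,180,100,75)])])
cv2.imwrite("pics/crop1.png",g)
for d,roi in((S,(240,315,290,360)),(D,(300,205,330,235))):
    b=blobs(mask(d,(5,170,120),(16,255,255),roi),1)
    for c in b:
        e=cv2.fitEllipse(c);print("disc",e,plane(d,e[0],.03))
E
```

```text
disc ((263.8583068847656, 334.5552062988281), (19.143735885620117, 26.491092681884766), 82.4222183227539) [ 0.59359963 -0.1776397   0.03      ]
disc ((316.3454895019531, 219.71022033691406), (8.188491821289062, 16.57752227783203), 56.34257507324219) [ 0.58455133 -0.16602695  0.03      ]
```

View pics/crop1.png

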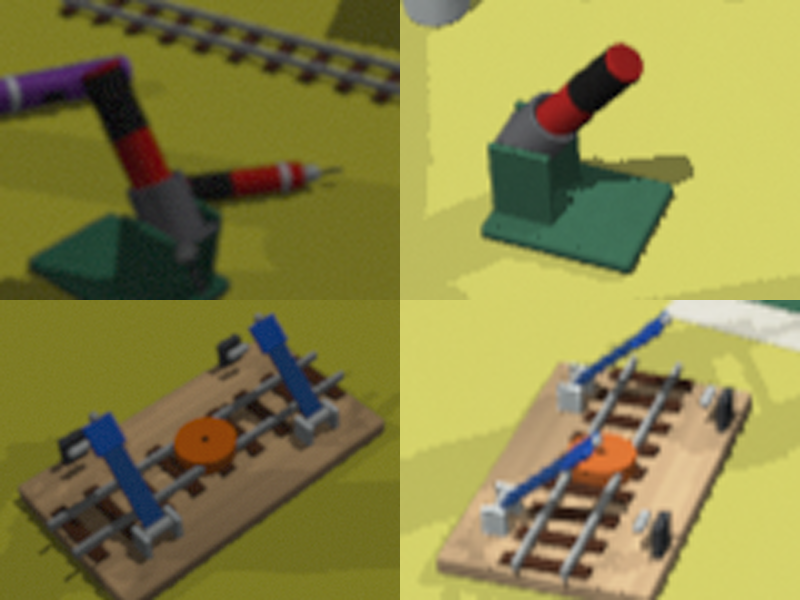

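The crop confirms it: the large red drill with the black band sits in the grey tube (side 287,279; scene 392,180), and the smaller red pen lies on the bench. The jig has both straps open, with pads at scene (218,333) and (293,287).

```bash
python3 - <<'E'
from h import *
np.set_printoptions(precision=4,suppress=True)
S=snapshot("scene");D=snapshot("side")
f=lambda p,ox,oy,k,px=0,py=0:((p[0]-px)/k+ox,(p[1]-py)/k+oy)
tl=lambda *p:f(p,360,160,10/3);tr=lambda *p:f(p,220,260,10/3,400,0);bl=lambda *p:f(p,172,272,20/9,0,300);br=lambda *p:f(p,265,180,4,400,300)
print("scene corners R,L",plane(S,bl(383,428),.015),plane(S,bl(20,492),.015))
print("side corners");[print(plane(D,br(*p),.015)) for p in((437,562),(560,362),(750,395),(655,600))]
print("pads",tri(S,bl(103,435),D,br(660,320)),tri(S,bl(270,333),D,br(590,447)))
print("catches",tri(S,bl(72,440),D,br(727,395)),tri(S,bl(228,345),D,br(660,520)))
print("hinges",plane(S,bl(153,520),.03),plane(S,bl(317,412),.03),plane(D,br(507,505),.03),plane(D,br(575,385),.03))
a,b=tri(S,tl(106,68),D,tr(624,63)),tri(S,tl(157,185),D,tr(558,122))
print("drill end, mouth",a,b)
print("disc",tri(S,(263.9,334.5),D,(316.2,219.7)))
v=a[0]-b[0];print(np.linalg.norm(v),np.degrees(np.arccos(v[2]/np.linalg.norm(v))),np.degrees(np.arctan2(v[1],v[0])))
print("stand corners side");[print(plane(D,tr(*p),.012)) for p in((484,230),(632,270),(673,187))]
E
```

```text
scene corners R,L [ 0.6868 -0.0657  0.015 ] [ 0.5124 -0.2994  0.015 ]
side corners
[ 0.6752 -0.0481  0.015 ]
[ 0.6468 -0.3076  0.015 ]
[ 0.5012 -0.2881  0.015 ]
[ 0.526  -0.0336  0.015 ]
pads (array([ 0.5675, -0.2578,  0.0861]), np.float64(0.010717607707770553)) (array([ 0.5853, -0.0952,  0.0839]), np.float64(0.010324874657181092))
catches (array([ 0.5151, -0.2495,  0.0359]), np.float64(0.005800503071497562)) (array([ 0.5346, -0.0913,  0.0361]), np.float64(0.003401559577132701))
hinges [ 0.6216 -0.2589  0.03  ] [ 0.6432 -0.0976  0.03  ] [ 0.639  -0.0997  0.03  ] [ 0.6244 -0.2553  0.03  ]
drill end, mouth (array([0.5707, 0.2377, 0.1477]), np.float64(0.005828281279991547)) (array([0.6205, 0.2297, 0.083 ]), np.float64(0.00698996397967356))
disc (array([ 0.5877, -0.1739,  0.0237]), np.float64(0.0025315272204671597))
0.08206934503857546 37.94698775650455 170.86587439072562
stand corners side
[0.6629 0.2654 0.012 ]
[0.5565 0.2835 0.012 ]
[0.5467 0.201  0.012 ]
```

{"api": "step_arm", "payload": {
  "steps": [
    [[0,0,0,0,0,7.6,0],[0,0,0,0,0,7.6,0],[0,0,0,0,0,7.6,0],[0,0,0,0,0,7.6,0],[-0.027,0.035,0,0,0,0,0],[-0.027,0.035,0,0,0,0,0],[-0.027,0.035,0,0,0,0,0],[-0.027,0.035,0,0,0,0,0]]
  ]
}}

```text
time_s: 1.1
position: [0.3793, -0.4415, 0.2416]
tool_rot: [[-0.994, 0.109, 0.0], [0.109, 0.994, -0.0], [-0.0, -0.0, -1.0]]
ft_force: [1.2, -0.1, 0.6]
grip_width: 0.354
gripper_force: 0.0
```

{"api": "step_arm", "payload": {
  "steps": [
    [[-0.025,0.03,0,0,0,0,0],[-0.025,0.03,0,0,0,0,0],[-0.025,0.03,0,0,0,0,0],[-0.025,0.03,0,0,0,0,0],[-0.025,0.03,0,0,0,0,0],[-0.025,0.03,0,0,0,0,0],[-0.024,0.03,0,0,0,0,0],[0,0,0,0,0,0,0]]
  ]
}}

```text
time_s: 1.9
position: [0.577, -0.2499, 0.2409]
tool_rot: [[-0.995, 0.104, 0.0], [0.104, 0.995, 0.0], [-0.0, 0.0, -1.0]]
ft_force: [-0.5, -0.1, 0.3]
grip_width: 0.001
gripper_force: 0.0
```

```bash
python3 - <<'E'
from h import *
np.set_printoptions(precision=4,suppress=True)
s=status.sense();print(s["time_s"],s["position"],s["tool_rot"],s["qpos"],s["grip_width"])
d=snapshot("wrist");print({k:v for k,v in d.items() if k!="pixels"})
cv2.imwrite("pics/w1.png",d["pixels"][:,:,::-1])
E
```

```text
1.9 [ 0.577  -0.2499  0.2409] [[-0.9946  0.104   0.0005]
 [ 0.104   0.9946  0.0003]
 [-0.0005  0.0004 -1.    ]] [-0.1519  0.3915  0.0168 -0.0004 -1.1957 -1.5229] 0.0013217887422388105
{'fx': 371.64829954431775, 'fy': 371.64829954431775, 'cx': 317.3101670127788, 'cy': 233.84254096308655, 'T_tool_cam': array([[ 0.0007, -0.9593, -0.2822,  0.0776],
       [ 1.    ,  0.0002,  0.0017, -0.0003],
       [-0.0015, -0.2822,  0.9593, -0.1423],
       [ 0.    ,  0.    ,  0.    ,  1.    ]])}
```

View pics/w1.png

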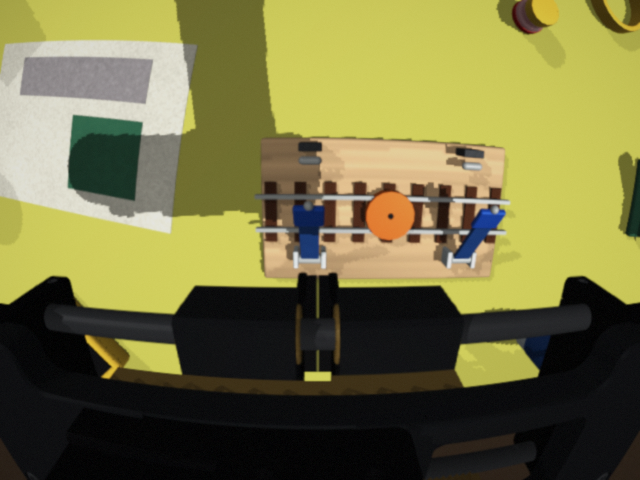

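The wrist view shows strap b at (309,230), strap a at (480,235), the disc at (390,215), hinges at about (310,259) and (461,259), and catches at (310,147) and (468,153).

```bash
cat >> h.py <<'E'
def wray(d,s,uv):
    x,y=(uv[0]-d["cx"]),(uv[1]-d["cy"]);r=np.hypot(x,y);th=r/d["fx"]
    c=np.array([np.sin(th)*x/r,np.sin(th)*y/r,np.cos(th)])
    T=np.array(d["T_tool_cam"]);R=np.array(s["tool_rot"])
    return s["position"]+R@T[:3,3],R@T[:3,:3]@c
def wplane(d,s,uv,z):
    o,v=wray(d,s,uv);return o+v*(z-o[2])/v[2]
E
python3 - <<'E'
from h import *
np.set_printoptions(precision=4,suppress=True)
s=status.sense();d=snapshot("wrist")
e=cv2.fitEllipse(blobs(mask(d,(5,150,120),(16,255,255),(350,170,430,260)),1)[0]);print("disc",e,wplane(d,s,e[0],.03))
for n,p,z in(("hb",(310,259),.03),("ha",(461,259),.03),("catchb",(310,147),.041),("catcha",(469,153),.041),("cTL",(262,139),.015),("cTR",(505,149),.015),("cBL",(265,277),.015),("cBR",(491,277),.015)):print(n,wplane(d,s,p,z))
# pad plane guess z .085
print(wplane(d,s,(309,216),.088),wplane(d,s,(489,219),.088))
S=snapshot("scene");D=snapshot("side")
b=[cv2.minEnclosingCircle(c) for c in blobs(mask(S,(18,150,120),(25,255,255),(230,220,320,260)),2)];print(b)
print("can base",plane(S,(413,333),0),plane(D,(231,258),0),"pot",plane(S,(257,236),.045),"tape",plane(S,(290,207),.025))
E
```

```text
disc ((391.114013671875, 216.8114471435547), (46.98173904418945, 48.940757751464844), 48.71577072143555) [ 0.5918 -0.179   0.03  ]
hb [ 0.6272 -0.2637  0.03  ]
ha [ 0.6456 -0.1039  0.03  ]
catchb [ 0.5154 -0.2512  0.041 ]
catcha [ 0.5326 -0.0986  0.041 ]
cTL [ 0.5031 -0.2981  0.015 ]
cTR [ 0.5327 -0.0436  0.015 ]
cBL [ 0.6484 -0.3154  0.015 ]
cBR [ 0.6793 -0.0583  0.015 ]
[ 0.5688 -0.2571  0.088 ] [ 0.587  -0.0998  0.088 ]
[((255.5, 234.5), 7.648629188537598)]
can base [0.7804 0.0201 0.    ] [0.7788 0.0063 0.    ] pot [0.3896 0.0064 0.045 ] tape [0.346  0.1574 0.025 ]
```

{"api": "step_arm", "payload": {
  "steps": [
    [[0,-0.007,0.035,0,0,0,0],[0,0,0.035,0,0,0,0],[0,0,0.035,0,0,0,0],[0.004,0,0.013,0,0,0,0],[0.004,0,0.013,0,0,0,0],[0.004,0,0.013,0,0,0,0],[0.004,0,0.013,0,0,0,0],[0.004,0,0.01,0,0,0,0]]
  ]
}}

```text
time_s: 2.9
position: [0.5527, -0.2588, 0.0743]
tool_rot: [[-0.994, 0.11, 0.0], [0.11, 0.994, -0.0], [-0.0, -0.0, -1.0]]
ft_force: [0.3, -0.5, 0.5]
grip_width: 0.004
gripper_force: 0.4
```

{"api": "step_arm", "payload": {
  "steps": [
    [[0.002,0,0.006,0,0,0,0],[0.002,0,0.006,0,0,0,0],[0,0,0.004,0,0,0,0],[0,0,0.003,0,0,0,0],[0,0,0.002,0,0,0,0],[0,0,0.002,0,0,0,0],[0,0,0,0,0,0,0],[0,0,0,0,0,0,0]]
  ]
}}

```text
time_s: 3.7
position: [0.5496, -0.2573, 0.0524]
tool_rot: [[-0.994, 0.108, -0.0], [0.108, 0.994, -0.0], [0.0, -0.0, -1.0]]
ft_force: [-3.0, 0.6, 6.1]
grip_width: 0.008
gripper_force: 2.8
```

{"api": "step_arm", "payload": {
  "steps": [
    [[0,0,0.002,0,0,0,0],[0,0,0,0,0,0,0],[0,0,-0.02,0,0,0,0],[0,0,-0.04,0,0,0,0],[-0.012,0.02,-0.045,0,0,0,0],[-0.015,0.045,-0.01,0,0,0,0],[0,0.048,0,0,0,0,0],[0,0.048,0,0,0,0,0]]
  ]
}}

```text
time_s: 4.5
position: [0.5944, -0.0986, 0.1644]
tool_rot: [[-0.994, 0.11, 0.002], [0.11, 0.994, 0.001], [-0.002, 0.001, -1.0]]
ft_force: [0.2, 0.2, 0.0]
grip_width: 0.003
gripper_force: 0.0
```

```bash
python3 - <<'E'
from h import *
np.set_printoptions(precision=4,suppress=True)
s=status.sense();print(s["position"])
W=snapshot("wrist")["pixels"];D=snapshot("side")["pixels"]
S=cv2.resize(D[180:255,265:365],(533,400),interpolation=cv2.INTER_CUBIC)
g=np.zeros((400,800,3),np.uint8);g[:,:533]=S;g[:200,533:]=cv2.resize(W,(267,200));cv2.imwrite("pics/c2.png",g[:,:,::-1])
E
```

```text
[ 0.5944 -0.0986  0.1644]
```

View pics/c2.png

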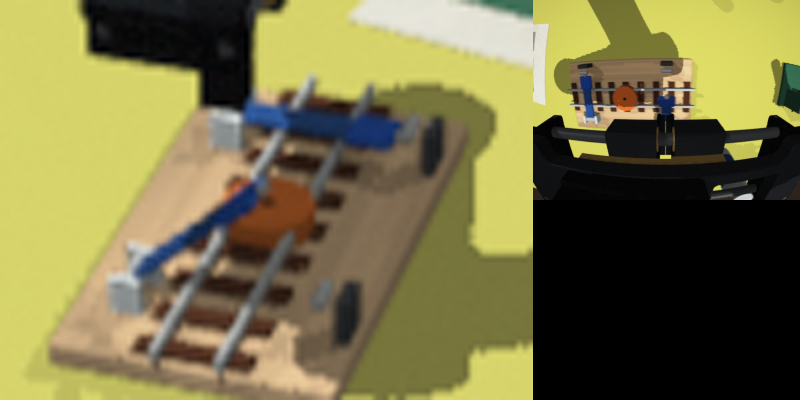

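Strap b now lies level with its end at the catch (395,130), and strap a is still open. Pressing strap a next.

{"api": "step_arm", "payload": {
  "steps": [
    [[0,0,0.029,0,0,0,0],[0.004,0,0.013,0,0,0,0],[0.004,0,0.013,0,0,0,0],[0.004,0,0.013,0,0,0,0],[0.004,0,0.013,0,0,0,0],[0.004,0,0.01,0,0,0,0],[0.002,0,0.006,0,0,0,0],[0.002,0,0.006,0,0,0,0]]
  ]
}}

```text
time_s: 5.4
position: [0.5707, -0.098, 0.0611]
tool_rot: [[-0.994, 0.108, 0.002], [0.108, 0.994, -0.0], [-0.002, -0.0, -1.0]]
ft_force: [-0.0, -0.5, 7.6]
grip_width: 0.005
gripper_force: 3.8
```

{"api": "step_arm", "payload": {
  "steps": [
    [[0,0,0.004,0,0,0,0],[0,0,0.003,0,0,0,0],[0,0,0.002,0,0,0,0],[0,0,0.002,0,0,0,0],[0,0,0.002,0,0,0,0],[0,0,0,0,0,0,0],[0,0,0,0,0,0,0],[0,0,0,0,0,0,0]]
  ]
}}

```text
time_s: 6.2
position: [0.57, -0.0979, 0.0518]
tool_rot: [[-0.994, 0.107, 0.001], [0.107, 0.994, -0.001], [-0.001, -0.001, -1.0]]
ft_force: [-7.8, 1.9, 22.3]
grip_width: -0.0
gripper_force: 11.3
```

{"api": "step_arm", "payload": {
  "steps": [
    [[0,0,-0.01,0,0,0,0],[0,0,-0.04,0,0,0,0],[0,0,-0.045,0,0,0,0],[0,0,-0.045,0,0,0,0],[0,0,-0.045,0,0,0,0.5],[0,0,-0.03,0,0,0,1],[0,0,0,0,0,0,1],[0,0,0,0,0,0,1]]
  ]
}}

```text
time_s: 7.0
position: [0.5697, -0.0975, 0.263]
tool_rot: [[-0.994, 0.109, 0.001], [0.109, 0.994, 0.001], [-0.001, 0.001, -1.0]]
ft_force: [-1.6, -0.6, -0.7]
grip_width: 0.281
gripper_force: 0.0
```

```bash
python3 - <<'E'
from h import *
np.set_printoptions(precision=4,suppress=True)
s=status.sense();print(s["time_s"],s["position"],s["tool_rot"],s["qpos"])
W=snapshot("wrist");D=snapshot("side")["pixels"];S=snapshot("scene")["pixels"]
g=np.zeros((600,800,3),np.uint8)
g[:300,:400]=cv2.resize(D[180:255,265:365],(400,300),interpolation=cv2.INTER_CUBIC)
g[:300,400:]=cv2.resize(S[272:407,172:352],(400,300),interpolation=cv2.INTER_CUBIC)
g[300:,:400]=cv2.resize(W["pixels"],(400,300))
cv2.imwrite("pics/c3.png",g[:,:,::-1])
E
```

```text
7.0 [ 0.5697 -0.0975  0.263 ] [[-0.9941  0.1089  0.0006]
 [ 0.1089  0.9941  0.001 ]
 [-0.0005  0.0011 -1.    ]] [ 0.1101  0.2901 -0.0767 -0.001  -1.2032 -1.7897]
```

View pics/c3.png

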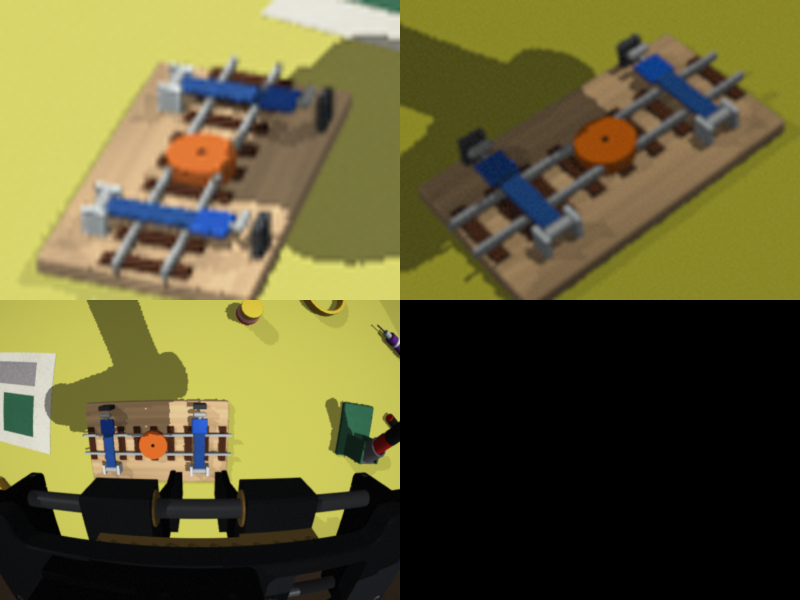

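Both straps lie level with their pad ends in the catches: in the crop, pads b (280,98) and a (213,224) sit beside the catches. The stand and drill show at the right edge. Next I go to a standoff along the drill's axis.

{"api": "step_arm", "payload": {
  "steps": [
    [[0.011,0.042,0,0,0,0,1],[0.011,0.042,0,0,0,0,1],[0.011,0.042,0,0,0,0,1],[0.011,0.042,0.01,0,0,0,1],[0.011,0.042,0.01,0,0,0,1],[0.011,0.042,0.01,0,0,0,1],[0.011,0.042,0.01,0,0,0,1],[0.01,0.042,0.01,0,0,3.2,1]]
  ]
}}

```text
time_s: 7.95
position: [0.5188, 0.247, 0.2111]
tool_rot: [[-0.986, 0.165, -0.002], [0.165, 0.986, -0.002], [0.002, -0.002, -1.0]]
ft_force: [0.6, -0.1, 0.6]
grip_width: 0.998
gripper_force: 0.0
```

{"api": "step_arm", "payload": {
  "steps": [
    [[0,0,0,0,-7.6,0,1],[0,0,0,0,-7.6,0,1],[0,0,0,0,-7.6,0,1],[0,0,0,0,-7.6,0,1],[0,0,0,0,-7.6,0,1],[0,0,0,0,0,0,1],[0,0,0,0,0,0,1],[0,0,0,0,0,0,1]]
  ]
}}

```text
time_s: 8.75
position: [0.5496, 0.2267, 0.2606]
tool_rot: [[-0.854, 0.123, 0.505], [0.098, 0.992, -0.076], [-0.51, -0.015, -0.86]]
ft_force: [0.1, 0.5, -0.0]
grip_width: 1.001
gripper_force: 0.0
```

```bash
python3 - <<'E'
from h import *
np.set_printoptions(precision=4,suppress=True)
s=status.sense();print(s["time_s"],s["position"],s["tool_rot"],s["qpos"])
W=snapshot("wrist");S=snapshot("scene");D=snapshot("side")
cv2.imwrite("pics/w2.png",W["pixels"][:,:,::-1])
bl=lambda x,y:(172+x/20*9,272+y/20*9);br=lambda x,y:(265+x/4,180+y/4)
print("pads",tri(S,bl(95,168),D,br(280,98)),tri(S,bl(255,70),D,br(213,224)))
E
```

```text
8.75 [0.5496 0.2267 0.2606] [[-0.8543  0.1231  0.505 ]
 [ 0.0984  0.9923 -0.0755]
 [-0.5104 -0.0148 -0.8598]] [ 0.7898  0.1408 -0.6294  0.7913 -0.6174 -3.0963]
pads (array([ 0.5479, -0.2529,  0.0287]), np.float64(0.0019258173310636422)) (array([ 0.5669, -0.0928,  0.0275]), np.float64(0.0040105292035777776))
```

View pics/w2.png

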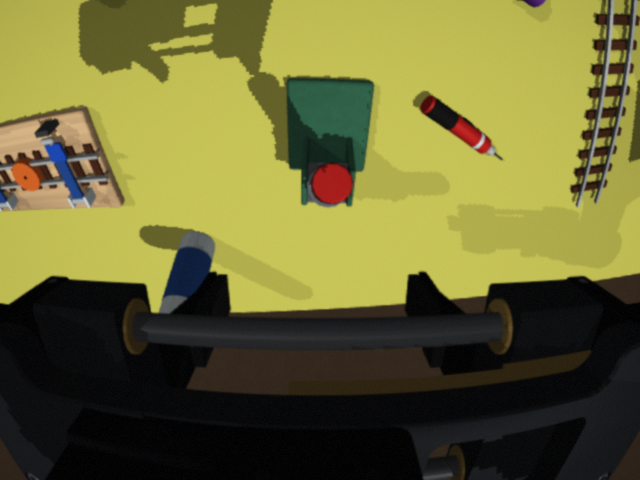

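Pads read z≈0.028, so both straps are shut. Joint 6 has hit its range, so I'll turn the gripper half round (the same grasp). The wrist view shows the drill's red cap at (332,184), with the stand behind it.

{"api": "step_arm", "payload": {
  "steps": [
    [[0,0,0,0,0,-7.5,1],[0,0,0,0,0,-7.5,1],[0,0,0,0,0,-7.5,1],[0,0,0,0,0,-7.5,1],[0,0,0,0,0,-7.5,1],[0,0,0,0,0,-7.5,1],[0,0,0,0,0,-7.5,1],[0,0,0,0,0,-7.5,1]]
  ]
}}

```text
time_s: 9.7
position: [0.5498, 0.2271, 0.2614]
tool_rot: [[-0.529, -0.681, 0.506], [-0.814, 0.577, -0.075], [-0.241, -0.451, -0.859]]
ft_force: [-0.5, -0.7, -0.1]
grip_width: 0.997
gripper_force: 0.0
```

{"api": "step_arm", "payload": {
  "steps": [
    [[0,0,0,0,0,-7.5,1],[0,0,0,0,0,-7.5,1],[0,0,0,0,0,-7.5,1],[0,0,0,0,0,-7.5,1],[0,0,0,0,0,-7.5,1],[0,0,0,0,0,-7.5,1],[0,0,0,0,0,-7.5,1],[0,0,0,0,0,-7.5,1]]
  ]
}}

```text
time_s: 10.5
position: [0.5498, 0.227, 0.2614]
tool_rot: [[0.325, -0.799, 0.506], [-0.906, -0.416, -0.075], [0.27, -0.434, -0.859]]
ft_force: [-0.4, -0.5, 0.5]
grip_width: 1.002
gripper_force: 0.0
```

{"api": "step_arm", "payload": {
  "steps": [
    [[0,0,0,0,0,-7.5,1],[0,0,0,0,0,-7.5,1],[0,0,0,0,0,-7.5,1],[0,0,0,0,0,-7.5,1],[0,0,0,0,0,-7.5,1],[0,0,0,0,0,-7.5,1],[0,0,0,0,0,-7.5,1],[0,0,0,0,0,-7.5,1]]
  ]
}}

```text
time_s: 11.3
position: [0.5498, 0.227, 0.2614]
tool_rot: [[0.854, -0.118, 0.506], [-0.093, -0.993, -0.075], [0.511, 0.017, -0.859]]
ft_force: [0.8, 0.3, -0.4]
grip_width: 0.996
gripper_force: 0.0
```

```bash
python3 - <<'E'
from h import *
np.set_printoptions(precision=4,suppress=True)
s=status.sense();print(s["time_s"],s["position"],s["tool_rot"],s["qpos"])
W=snapshot("wrist");S=snapshot("scene");D=snapshot("side")
cv2.imwrite("pics/w3.png",W["pixels"][:,:,::-1])
R=np.array(s["tool_rot"]);az=np.radians(170.5);t=np.radians(37.5)
u=np.array([np.sin(t)*np.cos(az),np.sin(t)*np.sin(az),np.cos(t)]);z=-u
y=np.array([-np.sin(az),np.cos(az),0]);y*=np.sign(y@R[:,1]);T=np.c_[np.cross(y,z),y,z]
from scipy.spatial.transform import Rotation as Q
print("turn deg",np.degrees(Q.from_matrix(R.T@T).as_rotvec()))
O=np.array([.588,.235,.125]);print("shift cur to standoff .10",R.T@(O+.1*u-s["position"]))
h=W["pixels"];m=mask(W,(170,150,80),(180,255,255),(0,0,640,300))|mask(W,(0,150,80),(4,255,255),(0,0,640,300))
for c in blobs(m,4):print(cv2.minEnclosingCircle(c),cv2.contourArea(c),wplane(W,s,cv2.minEnclosingCircle(c)[0],.1477))
# scene/side red + black parts of drill
for d,roi,n in((S,(375,165,425,225),"sc"),(D,(250,265,300,305),"sd")):
    m=mask(d,(170,150,60),(180,255,255),roi)|mask(d,(0,150,60),(5,255,255),roi)
    for c in blobs(m,3,8):print(n,cv2.minAreaRect(c))
E
```

```text
11.3 [0.5498 0.227  0.2614] [[ 0.8544 -0.1178  0.5061]
 [-0.0926 -0.9929 -0.0748]
 [ 0.5113  0.0171 -0.8592]] [ 0.7899  0.1402 -0.6288  0.7921 -0.6175  0.0507]
turn deg [-0.724   6.7166  2.8117]
shift cur to standoff .10 [-0.0495 -0.0163  0.0366]
((304.5, 290.0), 17.9514217376709) 704.0 [0.5714 0.2323 0.1477]
((181.5, 271.5), 15.953156471252441) 411.0 [0.595  0.3263 0.1477]
((303.5, 239.5), 15.572511672973633) 362.0 [0.6098 0.2287 0.1477]
((164.0, 258.0), 7.280210018157959) 87.0 [0.6072 0.341  0.1477]
sc ((402.1000671386719, 207.20004272460938), (16.546903610229492, 9.838699340820312), 63.43495178222656)
sd ((267.4045104980469, 293.7472229003906), (11.659976959228516, 12.61397647857666), 57.9946174621582)
sd ((286.0, 279.0), (10.0, 10.0), 90.0)
```

```bash
python3 - <<'E'
from h import *
np.set_printoptions(precision=4,suppress=True)
s=status.sense()
W=snapshot("wrist");S=snapshot("scene");D=snapshot("side")
rays=[wray(W,s,(304.5,290)),ray(D,(286.4,278.7)),ray(S,(391.7,180.6))]
def lsq(rs):
    A=sum(np.eye(3)-np.outer(v,v) for o,v in rs);b=sum((np.eye(3)-np.outer(v,v))@o for o,v in rs);p=np.linalg.solve(A,b)
    return p,[np.linalg.norm(np.cross(v,p-o)) for o,v in rs]
c,e=lsq(rays);print("cap",c,e, "wrist+side",lsq(rays[:2]))
r,e=lsq([wray(W,s,(303.5,239.5)),ray(D,(267.4,293.7)),ray(S,(402.1,207.2))]);print("red sect",r,e)
v=c-r;print(np.linalg.norm(v),np.degrees(np.arccos(v[2]/np.linalg.norm(v))),np.degrees(np.arctan2(v[1],v[0])))
x=W["pixels"][200:350,200:400];cv2.imwrite("pics/w4.png",cv2.resize(x,(800,600),interpolation=cv2.INTER_CUBIC)[:,:,::-1])
E
```

```text
cap [0.5721 0.2345 0.1476] [np.float64(0.0020656420950692362), np.float64(0.0019277701802963582), np.float64(0.0031596175254410865)] wrist+side (array([0.5714, 0.2324, 0.1451]), [np.float64(0.00046287396140459665), np.float64(0.0004628739614044382)])
red sect [0.6161 0.2296 0.0985] [np.float64(0.005629219471264921), np.float64(0.003955631918050768), np.float64(0.0054501599732359515)]
0.0660311089477865 42.018982583997285 173.62080487043985
```

View pics/w4.png

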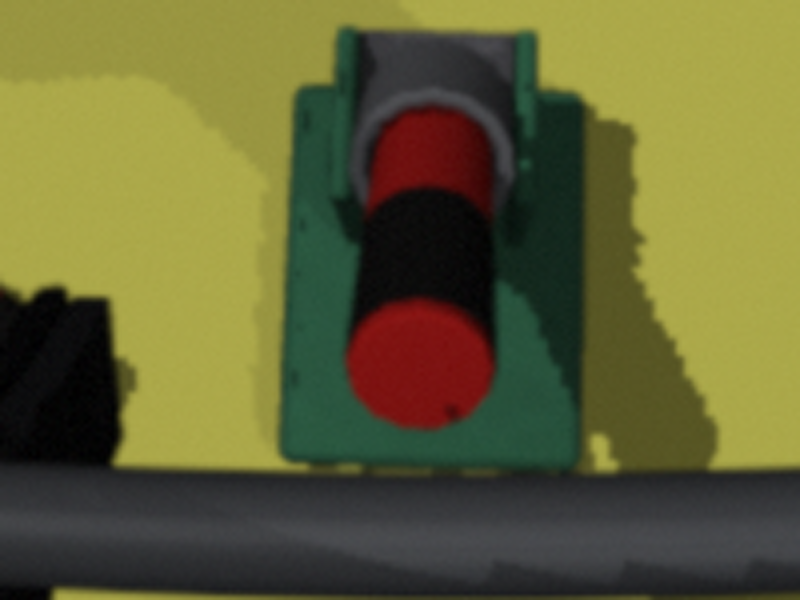

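The crop shows the cap centred at (421,363), the black band above it, and the axis running straight up into the tube mouth. The axis and grasp point are consistent with the estimate.

{"api": "step_arm", "payload": {
  "steps": [
    [[-0.0125,-0.0035,0.009,0,0,0,1],[-0.0125,-0.0035,0.009,0,0,0,1],[-0.0125,-0.0035,0.009,0,0,0,1],[-0.012,-0.0035,0.009,0,0,0,1],[0,0,0,-0.7,6.7,2.8,1],[0,0,0,0,0,0,1],[0,0,0,0,0,0,1],[0,0,0,0,0,0,1]]
  ]
}}

```text
time_s: 12.4
position: [0.5317, 0.241, 0.2086]
tool_rot: [[0.814, -0.154, 0.561], [-0.122, -0.988, -0.095], [0.568, 0.009, -0.823]]
ft_force: [-0.0, -0.2, -0.3]
grip_width: 1.0
gripper_force: 0.0
```

```bash
python3 - <<'E'
from h import *
np.set_printoptions(precision=4,suppress=True)
s=status.sense();R=np.array(s["tool_rot"]);print(s["time_s"],s["position"],R,s["qpos"])
W=snapshot("wrist")
m=mask(W,(170,150,80),(180,255,255),(200,150,420,330))|mask(W,(0,150,80),(4,255,255),(200,150,420,330))
for c in blobs(m,3):
    p=cv2.minEnclosingCircle(c);o,v=wray(W,s,p[0]);print(p,cv2.contourArea(c),wplane(W,s,p[0],.147))
for C in((.5718,.2338,.147),(.5886,.2325,.1248)):print("in tool",R.T@(np.array(C)-s["position"]))
E
```

```text
12.4 [0.5317 0.241  0.2086] [[ 0.8136 -0.1545  0.5605]
 [-0.122  -0.988  -0.0951]
 [ 0.5684  0.009  -0.8227]] [ 0.7404  0.175  -0.8208  1.24   -0.4939 -0.4245]
((320.4151611328125, 257.543701171875), 21.734304428100586) 1323.0 [0.5712 0.2324 0.147 ]
((315.0, 210.0), 15.000100135803223) 311.5 [0.6029 0.2309 0.147 ]
in tool [-0.0015  0.0004  0.0738]
in tool [-0.0003 -0.0011  0.1016]
```

Aligned with the drill axis (cap 1.5 mm off in the tool frame, 74 mm ahead). Advancing 100 mm, then closing.

{"api": "step_arm", "payload": {
  "steps": [
    [[0,0,0.015,0,0,0,1],[0,0,0.015,0,0,0,1],[0,0,0.015,0,0,0,1],[0,0,0.015,0,0,0,1],[0,0,0.015,0,0,0,1],[0,0,0.015,0,0,0,1],[0,0,0.01,0,0,0,1],[0,0,0,0,0,0,1]]
  ]
}}

```text
time_s: 13.25
position: [0.5884, 0.2307, 0.125]
tool_rot: [[0.814, -0.155, 0.56], [-0.121, -0.988, -0.097], [0.568, 0.011, -0.823]]
ft_force: [-0.4, -0.4, -0.4]
grip_width: 0.997
gripper_force: 0.0
```

{"api": "step_arm", "payload": {
  "steps": [
    [[0,0,0,0,0,0,0.6],[0,0,0,0,0,0,0.4],[0,0,0,0,0,0,0.2],[0,0,0,0,0,0,0],[0,0,0,0,0,0,0],[0,0,0,0,0,0,0],[0,0,0,0,0,0,0],[0,0,0,0,0,0,0]]
  ]
}}

```text
time_s: 14.05
position: [0.5873, 0.2313, 0.1257]
tool_rot: [[0.814, -0.153, 0.561], [-0.12, -0.988, -0.096], [0.569, 0.011, -0.822]]
ft_force: [-0.7, -0.2, 0.6]
grip_width: 0.356
gripper_force: 0.3
```

{"api": "step_arm", "payload": {
  "steps": [
    [[0,0,0,0,0,0,0],[0,0,0,0,0,0,0],[0,0,0,0,0,0,0],[0,0,0,0,0,0,0],[0,0,0,0,0,0,0],[0,0,0,0,0,0,0],[0,0,-0.003,0,0,0,0],[0,0,-0.005,0,0,0,0]]
  ]
}}

```text
time_s: 14.85
position: [0.5825, 0.2318, 0.1318]
tool_rot: [[0.814, -0.154, 0.56], [-0.12, -0.988, -0.096], [0.568, 0.011, -0.823]]
ft_force: [0.3, -0.1, -1.0]
grip_width: 0.314
gripper_force: 30.0
```

{"api": "step_arm", "payload": {
  "steps": [
    [[0,0,-0.012,0,0,0,0],[0,0,-0.012,0,0,0,0],[0,0,-0.012,0,0,0,0],[0,0,-0.012,0,0,0,0],[0,0,-0.012,0,0,0,0],[0,0,-0.012,0,0,0,0],[0,0,-0.012,0,0,0,0],[0,0,-0.012,0,0,0,0]]
  ]
}}

```text
time_s: 15.65
position: [0.5279, 0.241, 0.2109]
tool_rot: [[0.815, -0.153, 0.559], [-0.12, -0.988, -0.096], [0.567, 0.011, -0.823]]
ft_force: [0.6, 0.2, -1.2]
grip_width: 0.317
gripper_force: 30.0
```

{"api": "step_arm", "payload": {
  "steps": [
    [[0.012,0,-0.017,0,0,0,0],[0.012,0,-0.017,0,0,0,0],[0,0,0,0,-5,0,0],[0,0,0,0,-5,0,0],[0,0,0,0,-5,0,0],[0,0,0,0,-5,0,0],[0,0,0,0,-5,0,0],[0,0,0,0,-5,0,0]]
  ]
}}

```text
time_s: 16.45
position: [0.5289, 0.2419, 0.2529]
tool_rot: [[0.985, -0.153, 0.082], [-0.151, -0.988, -0.023], [0.085, 0.01, -0.996]]
ft_force: [0.3, -0.9, -0.8]
grip_width: 0.315
gripper_force: 30.0
```

```bash
python3 - <<'E'
from h import *
np.set_printoptions(precision=4,suppress=True)
s=status.sense();R=np.array(s["tool_rot"]);print(s["time_s"],s["position"],s["qpos"],s["gripper_force"],s["grip_width"])
from scipy.spatial.transform import Rotation as Q
y=np.array([-.113,-.9936,0]);z=np.array([0,0,-1.]);T=np.c_[np.cross(y,z),y,z]
print("turn",np.degrees(Q.from_matrix(R.T@T).as_rotvec()))
S=snapshot("scene")["pixels"];D=snapshot("side")["pixels"]
g=np.hstack([cv2.resize(S[120:300,300:480],(400,400)),cv2.resize(D[150:330,200:380],(400,400))]);cv2.imwrite("pics/c5.png",g[:,:,::-1])
E
```

```text
16.45 [0.5289 0.2419 0.2529] [ 0.7439  0.2722 -0.1614  0.0819 -1.0936  0.6378] 29.998222505673766 0.31527662228177045
turn [ 0.686  -4.8488 -2.2797]
```

View pics/c5.png

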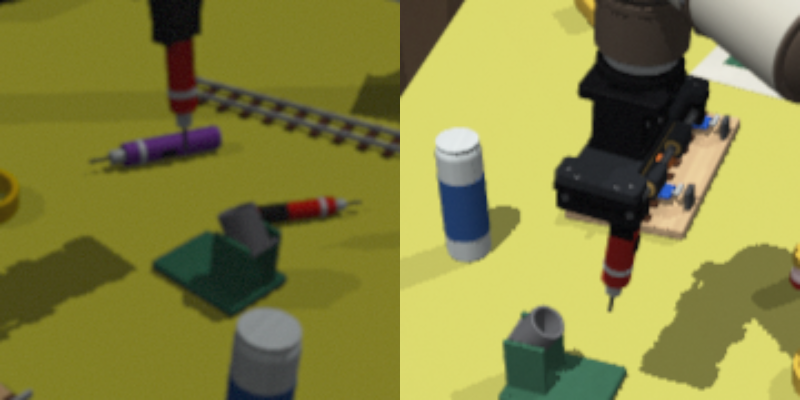

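The tube is empty, and the red drill hangs from the fingers nearly upright, its bit at crop right (611,305). Carrying it over the disc.

{"api": "step_arm", "payload": {
  "steps": [
    [[0,0,0,0.7,-4.8,-2.3,0],[0.005,0.02,0,0,0,0,0],[0.01,0.037,0,0,0,0,0],[0.011,0.041,0,0,0,0,0],[0.011,0.041,0,0,0,0,0],[0.011,0.041,0,0,0,0,0],[0.011,0.041,0,0,0,0,0],[0.011,0.041,0,0,0,0,0]]
  ]
}}

```text
time_s: 17.35
position: [0.5684, -0.0285, 0.2533]
tool_rot: [[0.994, -0.114, 0.006], [-0.113, -0.994, -0.003], [0.006, 0.002, -1.0]]
ft_force: [0.8, -1.1, -0.8]
grip_width: 0.318
gripper_force: 30.0
```

{"api": "step_arm", "payload": {
  "steps": [
    [[0.011,0.041,0,0,0,0,0],[0.011,0.041,0,0,0,0,0],[0.011,0.04,0,0,0,0,0],[0.006,0.026,0.01,0,0,0,0],[0,0,0.015,0,0,0,0],[0,0,0.014,0,0,0,0],[0,0,0,0,0,0,0],[0,0,0,0,0,0,0]]
  ]
}}

```text
time_s: 18.15
position: [0.5912, -0.1783, 0.2152]
tool_rot: [[0.994, -0.113, 0.005], [-0.113, -0.994, -0.003], [0.005, 0.002, -1.0]]
ft_force: [1.4, 0.7, -1.2]
grip_width: 0.315
gripper_force: 30.0
```

```bash
python3 - <<'E'
from h import *
np.set_printoptions(precision=4,suppress=True)
s=status.sense();print(s["time_s"],s["position"],s["tool_rot"][:,2],s["dq"],s["gripper_force"])
S=snapshot("scene");D=snapshot("side")
P=[proj(d,(.591,-.178,.08)) for d in (S,D)];print(P)
g=np.hstack([cv2.resize(d["pixels"][int(p[1])-70:int(p[1])+70,int(p[0])-70:int(p[0])+70],(400,400),interpolation=cv2.INTER_CUBIC) for d,p in((S,P[0]),(D,P[1]))]);cv2.imwrite("pics/c6.png",g[:,:,::-1])
E
```

```text
18.15 [ 0.5912 -0.1783  0.2152] [ 0.0052 -0.0028 -1.    ] [ 0.0035 -0.0108  0.0309  0.0018  0.0005  0.0033] 29.996606362983584
[array([260.5986, 313.7663]), array([314.7284, 201.9037])]
```

View pics/c6.png

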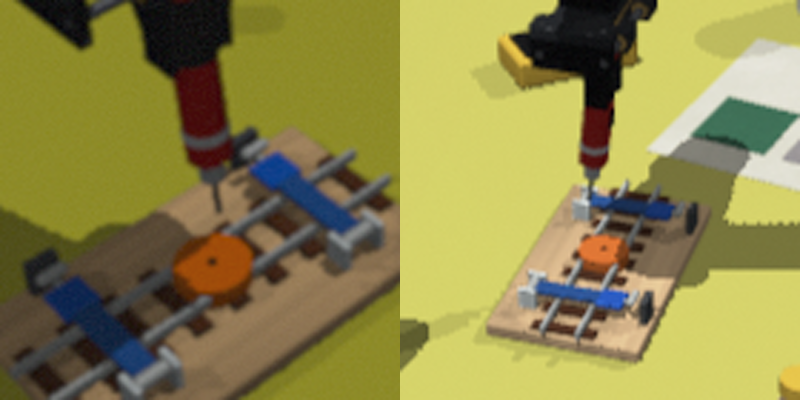

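```bash
python3 - <<'E'
from h import *
np.set_printoptions(precision=4,suppress=True)
S=snapshot("scene");D=snapshot("side");W=status.sense()
print(tri(S,(267,316.5),D,(310.2,199.3)),tri(S,(263.9,334.5),D,(316.2,219.3)),W["dq"],W["position"])
E
```

```text
(array([ 0.6056, -0.1792,  0.085 ]), np.float64(0.003896884760344642)) (array([ 0.588 , -0.1745,  0.0245]), np.float64(0.0030091578145112013)) [-0.0035  0.0029  0.0003 -0.004  -0.0001  0.0008] [ 0.5921 -0.1783  0.2164]
```

The tip is about 15 mm off towards +x, since the drill leans about 6° in the grip. Correcting with a 6° turn.

{"api": "step_arm", "payload": {
  "steps": [
    [[0,0,0,0,-2,0,0],[0,0,0,0,-2,0,0],[0,0,0,0,-2,0,0],[-0.001,0,0.003,0,0,0,0],[0,0,0,0,0,0,0],[0,0,0,0,0,0,0],[0,0,0,0,0,0,0],[0,0,0,0,0,0,0]]
  ]
}}

```text
time_s: 19.15
position: [0.5904, -0.1785, 0.2128]
tool_rot: [[0.989, -0.114, -0.097], [-0.113, -0.993, 0.01], [-0.098, 0.001, -0.995]]
ft_force: [0.1, -0.6, -1.4]
grip_width: 0.317
gripper_force: 30.0
```

```bash
python3 - <<'E'
from h import *
np.set_printoptions(precision=4,suppress=True)
s=status.sense();print(s["time_s"],s["position"],s["tool_rot"][:,2],s["dq"],s["gripper_force"])
S=snapshot("scene");D=snapshot("side")
g=np.hstack([cv2.resize(d["pixels"][y-70:y+70,x-70:x+70],(400,400),interpolation=cv2.INTER_CUBIC) for d,x,y in((S,260,313),(D,314,201))]);cv2.imwrite("pics/c7.png",g[:,:,::-1])
E
```

```text
19.15 [ 0.5904 -0.1785  0.2128] [-0.0972  0.0099 -0.9952] [-0.0008  0.0021  0.0023  0.0005 -0.0029  0.0004] 29.996560011059046
```

View pics/c7.png

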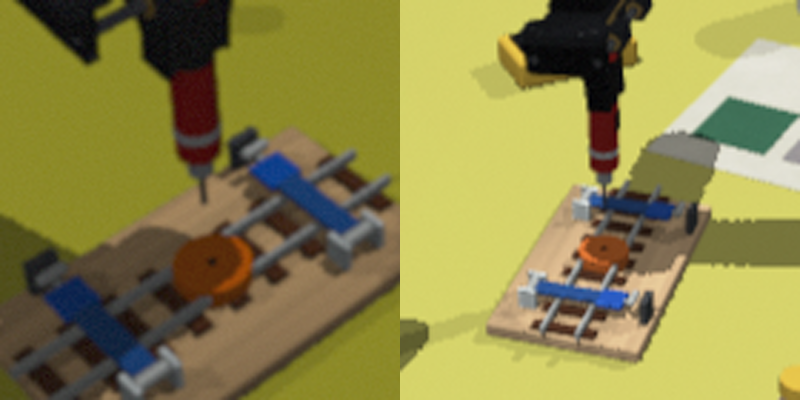

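The tip is at scene (261.4,313.7) and side (315.1,201.7). That matches the projection of (0.591, -0.178, 0.08), 5 cm above the disc's centre, to within 1 px. The drill is upright and both straps are shut, so I'm handing in.

```bash
python3 -c "
from plant import order;print(order.close_job())"
```

```text
the job is handed in; nothing more can be done
None
```

Job handed in: by the last pictures both straps are shut and the red drill is held upright and still, its bit about 5 cm above the disc's centre, with no bystander touched that I saw; the hand-in returned no verdict.

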